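# Put the brittle ceramic welding nozzle on the soft mat

### The arm

A 6-joint arm with a two-finger parallel gripper is mounted at the origin on the work surface. World frame = base frame: x ahead of the robot, y to its left, z up, the work surface at z = 0. Lengths are in m, angles in rad, forces in N, time in s.
With the tool pointing down it reaches from about 0.25 to 0.725 m from the base axis. Payload 4 kg.
Tool frame: the origin (TCP) lies between the finger pads; the fingertips stand 8 mm ahead of it and the grasp point (between the pads) lies 11 mm behind it (bot.tip_reach is the distance from the TCP to the fingertips, in m); z points along the fingers, y is the line along which they close (so a half turn about z gives the same grasp; the last joint's range is limited). The gripper opens to 85 mm and grips with 20 to 120 N. Pads are 22 mm wide; open, the fingers measure 114 mm over their backs; the gripper's body (76 mm by 85 mm) begins 54 mm behind the grasp point. The pads swing forward as they close: fully open they stand 13 mm farther back than shut.
Start: joints at [1.256, 0.241, 0.005, 1.335, 0, 1.571], TCP at [0.155, 0.475, 0.219] pointing down, gripper open.
Joint ranges: [-2.72, 2.72], [-1.05, 1.87], [-1.09, 1.28], [-1.99, 2.15], [-1.42, 1.44], [-3.14, 3.14]. Speed limits (rad/s): [2.79, 2.79, 3.14, 3.14, 3.14, 3.14].

### API

Orientations are given as a unit quaternion [x, y, z, w].
In Python, from workcell import bot gives the robot as it stands.
- The arm moves only by the tool move_arm, never from a script. Its argument "deltas" is a list of rows, each a list of 7 numbers: the opening, from 0 (shut) to 1 (fully open), then the shift along the tool's x, y, z in mm, then the turn, a rotation vector about the tool's x, y, z in degrees. In form: [[gripper, tx, ty, tz, ax, ay, az], ...]. A call has 1 to 10 rows; each row shifts and turns the commanded pose from where the row before left it, along the tool's axes as they then stand; what a row does not reach is not made up. A row lasts 1/12 s, in which the tool goes at most 41.7 mm and 7.16 degrees, less where a joint would pass 70% of its speed; a pose out of reach is approached as far as the arm can. A call is refused whole if a number of a shift passes 41.7 or a number of a turn 7.16, either way. A call with a gripper value outside its range is refused whole. The fingers move at their own pace and stop on an object; the grip force is fixed at half the most. Time passes only in rows, so rows that do not move let the fingers close. It gives the time, the measured TCP pose, the force, the opening and the grip force at its end, in the units of the state.
- bot.get_obs(): the state, without advancing time (a new reading comes with each control period).
- bot.camera(name): name is "scene" or "top" or "wrist"; returns the picture (420x560x3 uint8, blue, green, red); there is no depth.
- bot.calibration(name): a dict with "K" (3x3 intrinsics, pixels), "position" and "orientation" of the camera in the world. Camera axes: x right, y down, z forward; pixel columns grow to the right and rows downward; lengths in m; the calibration is good to about 2 mm. A picture is of the moment at which its call begins: read the wrist's pose just before it. calibration takes no time and is no camera call; for the wrist camera it gives the pose at the moment of the call.
- bot.job_done(): hands the job in; it is judged then, once.
Trained networks look in the newest picture that a camera, given by its name, has taken for a name from the list of things; names that differ only in an ending like _2 or _b are one class to them, and where a whole thing is asked for, a point or a joint stands for the part that bears it (a point fixed in the world has none). Each returns a list of dicts, best first, with "conf" (0 to 1); they miss things now and then, are a little off and sometimes report something else, mostly with a low value. They report only what shows in the picture. A call takes as long as a camera call. They do not tell look-alikes from the thing itself.
- bot.outline_of(query, camera): "pixels" (420x560 bool, what is visible of it) and "rect" ([left, top, width, height] in pixels, round what is visible of it).
The state is a dict: "clock": time; "joint_pos": joint angles; "joint_vel": joint speeds; "tau": joint torques, N m; "eef_pos": TCP position; "tool_rot": TCP orientation; "ft_force": force on the tool from outside, world axes, zero at the start; "ft_torque": the same for the moment, N m; "grip_width": finger opening in m; "grasp_force": force on a finger pad.
Only numpy, scipy, OpenCV 4.12 (cv2) and the standard library are available. Lean on these libraries where they do the work, as an engineer would, in place of code of your own. Each camera call takes 0.05 s, during which the arm holds its last target. There are 200 camera calls.

### The job

Three welding nozzles stand on the bench: pick up the pink ceramic one, which is brittle, with a light grip of about 10 N, and stand it upright on the black rubber mat inside the rust-red tray. Set it down gently, neither letting it drop nor pressing it hard, and leave the copper and the dark steel nozzle where they stand.

Things in the scene. Friction and masses are not known exactly. Their poses are not given: they have to be found in the camera images.
- ceramic_nozzle: Pink ceramic nozzle, brittle, 80 to 150 g. Stands on its mouth, 60 mm tall: foot 40 mm in diameter up to 12 mm, narrowing to a straight collar 28 mm in diameter from 22 mm to the top. Origin: centre of underside; z up its axis. Cracks if gripped over 15 N (both pads' forces sum to 30 N), pressed on the tray over 30 N or dropped over 10 mm; 5 to 10 N on the collar holds it.
- red_tray: Rust-red open tray with a black rubber mat. Fixed, 120 x 120 mm outside, 22 mm high, walls 4 mm; the mat covers its floor, the mat's top 8 mm above the origin and 14 mm below the rim. Origin: centre of the tray's underside, on the table; z up, x and y along its sides. A blue tray of the same size with nuts in it is a bystander.
- copper_nozzle: Reddish-brown copper nozzle, same shape as the pink one; a bystander to be left standing. Stands on its mouth, 60 mm tall: foot 40 mm in diameter up to 12 mm, narrowing to a straight collar 28 mm in diameter from 22 mm to the top. Origin: centre of underside; z up its axis. 
- steel_nozzle: Dark grey steel nozzle, same shape as the pink one; a bystander to be left standing. Stands on its mouth, 60 mm tall: foot 40 mm in diameter up to 12 mm, narrowing to a straight collar 28 mm in diameter from 22 mm to the top. Origin: centre of underside; z up its axis. 
There are look-alikes about, which are no part of the job. Leave any blue or yellow look-alike of the ceramic_nozzle alone.

How it is judged:
By the outcome, as a careful person would: the job done as asked, in the order asked, and still so for the second after the job is handed in, with the robot touching nothing.
It also fails if it takes over 38 s, if anything falls off the work surface, if the arm or the gripper's body presses on something with over 40 N, if the wrist force passes 120 N, or if a joint passes its speed limit or range.

## Working session

There is one attempt and no reset: what is moved stays moved. The work goes in short steps, Python scripts to look and compute and a tool call to move; the robot and the scene stay as the last step left them, time stands still between calls to the robot, and variables do not carry over. Pictures are saved under pics/ and viewed, at most 10 in all, crops included, and the job is handed in when it is done.

Besides the shell and the picture viewer there is one more tool, called after "Emit:" as name([rows], argument=value, ...), one row to a line, values as JSON. move_arm: Moves the arm, as the interface text tells. Its arguments: {"type":"object","properties":{"deltas":{"type":"array","items":{"type":"array","items":{"type":"number"}}}},"required":["deltas"]}

```bash
mkdir -p pics
cat > h.py <<'E'
import numpy as np, cv2
from scipy.spatial.transform import Rotation as R
from workcell import bot
def ray(cam,px,z):
    c=bot.calibration(cam); K=np.array(c["K"]); p=np.array(c["position"])
    d=R.from_quat(c["orientation"]).apply(np.linalg.inv(K)@[px[0],px[1],1.])
    return p+d*(z-p[2])/d[2]
def proj(cam,P):
    c=bot.calibration(cam); q=R.from_quat(c["orientation"]).inv().apply(np.array(P)-c["position"])
    q=np.array(c["K"])@q; return q[:2]/q[2]
E
python3 - <<'E'
from h import *
np.set_printoptions(precision=3,suppress=True)
o=bot.get_obs(); print({k:np.round(v,3) for k,v in o.items()}, bot.tip_reach)
for n in ["top"]:
    cv2.imwrite(f"pics/{n}0.png",bot.camera(n))
    for q in ["ceramic_nozzle","red_tray","copper_nozzle","steel_nozzle"]:
        for d in bot.outline_of(q,n):
            m=d["pixels"]; ys,xs=np.nonzero(m); c=(xs.mean(),ys.mean())
            print(n,q,round(d["conf"],2),d["rect"],np.array(c),ray(n,c,.04 if 'noz' in q else .02))
print(bot.calibration("top"))
E
```

```text
{'clock': np.float64(0.0), 'joint_pos': array([1.256, 0.241, 0.004, 1.335, 0.   , 1.571]), 'joint_vel': array([ 0.002,  0.   , -0.001, -0.001, -0.   ,  0.001]), 'tau': array([  0.   , -37.232,  25.241,   0.017,   0.   ,   0.   ]), 'eef_pos': array([0.155, 0.475, 0.218]), 'tool_rot': array([ 0.157,  0.988, -0.001, -0.   ]), 'ft_force': array([-0.683, -0.096,  0.382]), 'ft_torque': array([ 0.079,  0.002, -0.007]), 'grasp_force': np.float64(0.0), 'grip_width': np.float64(0.086)} 0.008
top ceramic_nozzle 0.96 [128.3, 257.1, 34.1, 23.0] [147.014 268.547] [0.444 0.209 0.04 ]
top ceramic_nozzle 0.84 [211.0, 297.4, 23.5, 27.3] [221.806 309.541] [0.377 0.09  0.04 ]
top ceramic_nozzle 0.78 [189.0, 251.7, 32.2, 21.8] [203.654 260.9  ] [0.455 0.118 0.04 ]
top red_tray 0.86 [331.7, 124.4, 83.8, 82.5] [372.025 163.404] [ 0.613 -0.164  0.02 ]
top copper_nozzle 0.96 [268.3, 233.5, 22.7, 24.6] [278.842 247.053] [ 0.474 -0.003  0.04 ]
top steel_nozzle 0.9 [351.1, 241.3, 28.4, 24.4] [365.095 252.726] [ 0.462 -0.142  0.04 ]
{'K': array([[470.967,   0.   , 277.604],
       [  0.   , 470.967, 218.808],
       [  0.   ,   0.   ,   1.   ]]), 'position': array([0.447, 0.008, 0.802]), 'orientation': array([-0.699,  0.713, -0.038,  0.03 ])}
```

View pics/top0.png

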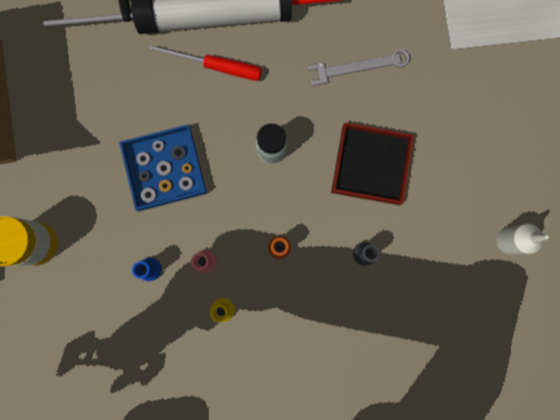

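```bash
cat >> h.py <<'E'
from scipy.optimize import minimize
t=np.linspace(0,2*np.pi,40)
def sil(cam,xy,z0=0.):
    P=np.zeros((420*4,560*4),np.uint8)
    prof=[(.020,0),(.020,.012),(.014,.022),(.014,.060)]
    for a,b in zip(prof[:-1],prof[1:]):
        pts=[proj(cam,[xy[0]+r*np.cos(u),xy[1]+r*np.sin(u),z+z0]) for r,z in (a,b) for u in t]
        h=cv2.convexHull(((np.array(pts)+.5)*4).astype(np.int32)); cv2.fillConvexPoly(P,h,255)
    return cv2.resize(P,(560,420),interpolation=cv2.INTER_AREA)/255.
def fit(cam,mask,xy,z0=0.):
    m=mask.astype(float)
    f=lambda v:np.abs(sil(cam,v/100,z0)-m).sum()/m.sum()
    r=minimize(f,np.array(xy)*100,method="Nelder-Mead",options=dict(initial_simplex=np.array(xy)*100+np.array([[0,0],[1,0],[0,1]]),xatol=.02,maxiter=60))
    return r.x/100,r.fun
E
python3 - <<'E'
from h import *
np.set_printoptions(precision=4,suppress=True)
im=bot.camera("top")
cv2.imwrite("pics/crop1.png",cv2.resize(im[225:335,115:305],None,fx=4,fy=4,interpolation=cv2.INTER_CUBIC))
for q in ["ceramic_nozzle","copper_nozzle"]:
  for d in bot.outline_of(q,"top"):
    ys,xs=np.nonzero(d["pixels"]); g=ray("top",(xs.mean(),ys.mean()),.03)[:2]
    print(q,d["rect"][:2],im[d["pixels"]].mean(0),*fit("top",d["pixels"],g))
d=bot.outline_of("red_tray","top")[0]
h=cv2.convexHull(np.argwhere(d["pixels"])[:,::-1].astype(np.int32))
box=cv2.boxPoints(cv2.minAreaRect(h)); w=np.array([ray("top",b,.022) for b in box])
print(w,w.mean(0),np.linalg.norm(np.diff(w,axis=0),axis=1))
E
```

```text
Traceback (most recent call last):
  File "h.py", line 23, in fit
    r=minimize(f,np.array(xy)*100,method="Nelder-Mead",options=dict(initial_simplex=np.array(xy)*100+np.array([[0,0],[1,0],[0,1]]),xatol=.02,maxiter=60))
  File "h.py", line 22, in <lambda>
    f=lambda v:np.abs(sil(cam,v/100,z0)-m).sum()/m.sum()
                      ~~~^^^^^^^^^^^^^^
  File "h.py", line 17, in sil
    pts=[proj(cam,[xy[0]+r*np.cos(u),xy[1]+r*np.sin(u),z+z0]) for r,z in (a,b) for u in t]
         ~~~~^^^^^^^^^^^^^^^^^^^^^^^^^^^^^^^^^^^^^^^^^^^^^^^^
  File "h.py", line 9, in proj
    c=bot.calibration(cam); q=R.from_quat(c["orientation"]).inv().apply(np.array(P)-c["position"])
ValueError: time passes only in moves, steps and waits
```

View pics/crop1.png

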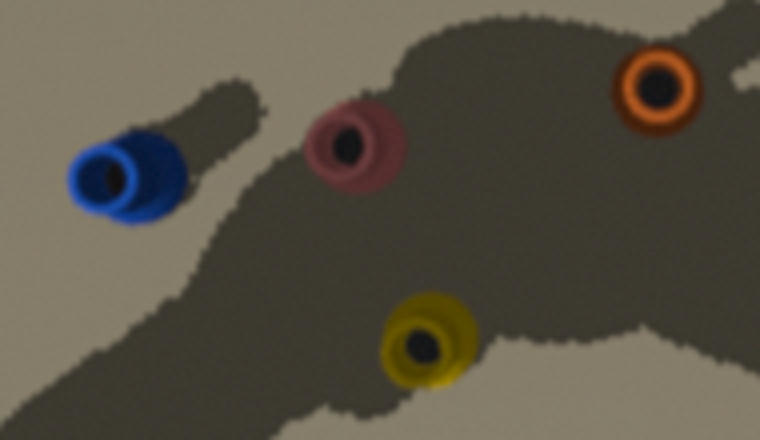

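The five look-alikes in the full picture are blue (147,269), pink (203,261), yellow (222,310), copper (279,247) and steel (366,253). The crop shows the one at (203,261) is dull pink, in shadow, and is the ceramic nozzle. The red tray is at (372,163).

```bash
python3 - <<'E'
s=open('h.py').read()
s=s.replace('bot.calibration(cam)','cal(cam)').replace('def ray','from functools import cache\n@cache\ndef cal(n): return bot.calibration(n)  # fixed for one script\ndef ray',1)
open('h.py','w').write(s)
E
python3 - <<'E'
from h import *
np.set_printoptions(precision=4,suppress=True)
im=bot.camera("top")
for q in ["ceramic_nozzle","copper_nozzle"]:
  for d in bot.outline_of(q,"top"):
    ys,xs=np.nonzero(d["pixels"]); g=ray("top",(xs.mean(),ys.mean()),.03)[:2]
    print(q,d["rect"][:2],im[d["pixels"]].mean(0),*fit("top",d["pixels"],g))
d=bot.outline_of("red_tray","top")[0]
h=cv2.convexHull(np.argwhere(d["pixels"])[:,::-1].astype(np.int32))
box=cv2.boxPoints(cv2.minAreaRect(h)); w=np.array([ray("top",b,.022) for b in box])
print(w,w.mean(0),np.linalg.norm(np.diff(w,axis=0),axis=1)); print(bot.get_obs()["clock"])
E
```

```text
ceramic_nozzle [212.0, 300.0] [ 5.2779 68.3964 80.9499] [0.3746 0.0931] 0.15220867390236276
ceramic_nozzle [191.0, 252.7] [44.5261 44.5024 78.3223] [0.4553 0.1219] 0.1691571415295976
ceramic_nozzle [129.5, 257.3] [89.1917 43.0512 19.3624] [0.4438 0.2151] 0.10677530974439112
copper_nozzle [266.8, 237.7] [21.5276 49.1156 94.8266] [ 0.4747 -0.0031] 0.1432259335895162
copper_nozzle [351.3, 242.8] [44.1673 44.0856 42.5665] [ 0.4628 -0.1479] 0.04981734138522329
[[ 0.5621 -0.0903  0.022 ]
 [ 0.6887 -0.1146  0.022 ]
 [ 0.6659 -0.2384  0.022 ]
 [ 0.5398 -0.2122  0.022 ]] [ 0.6141 -0.1639  0.022 ] [0.1289 0.1259 0.1288]
0.55
```

Emit:
move_arm([
  [1,-33,-20.4,0,0,0,0],
  [1,-33,-20.4,0,0,0,0],
  [1,-33,-20.4,0,0,0,0],
  [1,-33,-20.4,0,0,0,0],
  [1,-33,-20.4,0,0,0,0],
  [1,-33,-20.4,0,0,0,0],
  [1,-33,-20.4,0,0,0,0],
  [1,-33,-20.4,0,0,0,0],
  [1,-33,-20.4,0,0,0,0],
  [1,-33,-20.4,0,0,0,0],
])

```text
clock: 1.38
eef_pos: [0.4064, 0.1776, 0.219]
tool_rot: [0.157, 0.988, 0.0, 0.0]
ft_force: [0.7, -0.1, -0.1]
grip_width: 0.0857
grasp_force: 0.0
```

Emit:
move_arm([
  [0.9,-33,-20.5,0,0,0,0],
  [0.8,-32,-20.5,0,0,0,0],
  [0.8,0,0,20,0,0,7],
  [0.8,0,0,20,0,0,7],
  [0.8,0,0,10,0,0,0],
  [0.8,0,0,0,0,0,0],
  [0.8,0,0,0,0,0,0],
])

```text
clock: 1.97
eef_pos: [0.4542, 0.12, 0.1684]
tool_rot: [0.276, 0.961, -0.0, -0.001]
ft_force: [0.3, 0.4, -0.6]
grip_width: 0.0684
grasp_force: 0.0
```

```bash
cat > look.py <<'E'
import sys
from h import *
np.set_printoptions(precision=4,suppress=True)
im=bot.camera("wrist"); o=bot.get_obs(); cal("wrist")
cv2.imwrite(f"pics/{sys.argv[1]}.png",im)
r=R.from_quat(o["tool_rot"]).as_matrix()
print(o["clock"],o["eef_pos"],"\n",r,o["grip_width"],o["ft_force"])
for d in bot.outline_of("ceramic_nozzle","wrist"):
    m=d["pixels"]; ys,xs=np.nonzero(m); g=ray("wrist",(xs.mean(),ys.mean()),.03)[:2]
    xy,e=fit("wrist",m,g); D=np.array([*xy,.036])-o["eef_pos"]
    print(round(d["conf"],2),d["rect"],im[m].mean(0),xy,e,"tool delta mm",r.T@D*1000)
E
python3 look.py w1
```

```text
2.0167 [0.4548 0.1203 0.1692] 
 [[-0.848   0.53    0.0005]
 [ 0.53    0.848   0.0001]
 [-0.0004  0.0004 -1.    ]] 0.06841092863972625 [0.0777 0.3754 0.8294]
0.87 [184.9, 115.2, 47.0, 42.1] [ 56.6888 138.203  162.8982] [0.3734 0.094 ] 0.046079051481440134 tool delta mm [ 55.1205 -65.494  133.1909]
0.77 [330.8, 111.0, 49.0, 41.1] [103.4748  52.0036  29.6731] [0.4434 0.2159] 0.041572398190045254 tool delta mm [ 60.4268  74.9751 133.2431]
0.73 [259.4, 169.2, 36.3, 46.7] [ 96.6254  97.0963 166.7597] [0.4545 0.1237] 0.07743927421714955 tool delta mm [  2.1021   2.6284 133.2369]
```

View pics/w1.png

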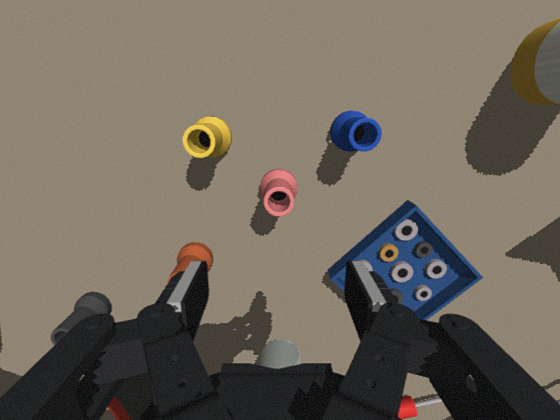

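Pink is at (278,192), centred between the fingers. Blue (356,133) and yellow (207,138) are clear of them. I'll descend with the correction applied.

Emit:
move_arm([
  [0.7,1.5,2,25,0,0,0],
  [0.6,0,0,30,0,0,0],
  [0.6,0,0,30,0,0,0],
  [0.6,0,0,25,0,0,0],
  [0.55,0,0,15,0,0,0],
  [0.5,0,0,8,0,0,0],
  [0.45,0,0,0,0,0,0],
  [0.4,0,0,0,0,0,0],
  [0.36,0,0,0,0,0,0],
  [0.36,0,0,0,0,0,0],
])

```text
clock: 2.9
eef_pos: [0.4556, 0.123, 0.0372]
tool_rot: [0.276, 0.961, 0.001, 0.001]
ft_force: [-1.1, 0.9, -0.5]
grip_width: 0.0313
grasp_force: 0.0
```

Emit:
move_arm([
  [0.34,0,0,0,0,0,0],
  [0.335,0,0,0,0,0,0],
  [0.33,0,0,0,0,0,0],
  [0.33,0,0,0,0,0,0],
])

```text
clock: 3.23
eef_pos: [0.4545, 0.1226, 0.036]
tool_rot: [0.276, 0.961, 0.0, 0.0]
ft_force: [-0.7, -0.7, -0.6]
grip_width: 0.0281
grasp_force: 0.3
```

Emit:
move_arm([
  [0.325,0,0,0,0,0,0],
  [0.325,0,0,0,0,0,0],
])

```text
clock: 3.4
eef_pos: [0.4545, 0.1226, 0.0359]
tool_rot: [0.276, 0.961, -0.0, 0.0]
ft_force: [0.7, -1.2, 2.7]
grip_width: 0.0276
grasp_force: 2.3
```

Emit:
move_arm([
  [0.322,0,0,0,0,0,0],
  [0.322,0,0,0,0,0,0],
])

```text
clock: 3.57
eef_pos: [0.4545, 0.1226, 0.0359]
tool_rot: [0.276, 0.961, -0.0, 0.0]
ft_force: [-1.3, -1.9, 3.0]
grip_width: 0.0276
grasp_force: 5.3
```

Emit:
move_arm([
  [0.32,0,0,0,0,0,0],
  [0.32,0,0,0,0,0,0],
])

```text
clock: 3.73
eef_pos: [0.4545, 0.1225, 0.0359]
tool_rot: [0.276, 0.961, -0.0, 0.0]
ft_force: [-1.5, -2.0, 4.1]
grip_width: 0.0277
grasp_force: 7.5
```

Emit:
move_arm([
  [0.319,0,0,0,0,0,0],
  [0.319,0,0,0,0,0,0],
])

```text
clock: 3.9
eef_pos: [0.4545, 0.1226, 0.0359]
tool_rot: [0.276, 0.961, -0.0, 0.0]
ft_force: [-0.8, -2.6, 5.0]
grip_width: 0.0272
grasp_force: 8.6
```

Emit:
move_arm([
  [0.318,0,0,0,0,0,0],
  [0.318,0,0,0,0,0,0],
  [0.318,0,0,-3,0,0,0],
  [0.318,0,0,-5,0,0,0],
  [0.318,0,0,0,0,0,0],
])

```text
clock: 4.32
eef_pos: [0.4546, 0.123, 0.0441]
tool_rot: [0.276, 0.961, 0.0, 0.0]
ft_force: [-0.3, 0.5, -1.5]
grip_width: 0.0271
grasp_force: 9.5
```

Emit:
move_arm([
  [0.318,0,0,-15,0,0,0],
  [0.318,0,0,-25,0,0,0],
  [0.318,0,0,-30,0,0,0],
  [0.318,0,0,-25,0,0,0],
  [0.318,0,0,-15,0,0,0],
  [0.318,-10,-5.5,-5,0,0,0],
  [0.318,-20,-11,0,0,0,0],
  [0.318,-25,-14,0,0,0,0],
  [0.318,-25,-14,0,0,0,0],
  [0.318,-25,-14,0,0,0,0],
])

```text
clock: 5.15
eef_pos: [0.5123, 0.0158, 0.1575]
tool_rot: [0.276, 0.961, -0.0, -0.001]
ft_force: [1.2, 0.4, -1.7]
grip_width: 0.0275
grasp_force: 9.6
```

Emit:
move_arm([
  [0.318,-25,-14,0,0,0,0],
  [0.318,-25,-14,0,0,0,0],
  [0.318,-25,-14,0,0,0,0],
  [0.318,-25,-14,0,0,0,0],
  [0.318,-25,-14,0,0,0,0],
  [0.318,-25,-14,0,0,0,0],
  [0.318,-20,-10.5,0,0,0,0],
  [0.318,-12,-6,0,0,0,0],
  [0.318,0,0,0,0,0,0],
  [0.318,0,0,0,0,0,0],
])

```text
clock: 5.98
eef_pos: [0.6125, -0.1654, 0.1567]
tool_rot: [0.277, 0.961, 0.0, -0.002]
ft_force: [-0.4, 1.3, -1.4]
grip_width: 0.0271
grasp_force: 9.6
```

Run:
```python
from h import *
np.set_printoptions(precision=4,suppress=True)
a=bot.camera("wrist"); o=bot.get_obs(); r=R.from_quat(o["tool_rot"]).as_matrix()
for d in bot.outline_of("red_tray","wrist")+bot.outline_of("ceramic_nozzle","wrist"):
    h=cv2.convexHull(np.argwhere(d["pixels"])[:,::-1].astype(np.int32))
    w=np.array([ray("wrist",b,.022) for b in cv2.boxPoints(cv2.minAreaRect(h))])
    print(d["conf"],d["rect"],w[:,:2].tolist(),w.mean(0))
b=bot.camera("scene")
print(o["clock"],o["eef_pos"],o["grasp_force"],o["ft_force"],r)
h=300
cv2.imwrite("pics/c2.png",np.hstack([cv2.resize(a,(400,h)),cv2.resize(b,(400,h))]))
```

```text
0.83 [193.4, 113.0, 163.5, 145.9] [[0.5392892133858247, -0.20820289443416146], [0.566064024159835, -0.09163116970199013], [0.6860923483538885, -0.11167676009302512], [0.6616336387653898, -0.24412984713745073]] [ 0.6133 -0.1639  0.022 ]
0.83 [244.2, 203.6, 61.8, 100.0] [[0.6047077530472886, -0.19784521746824793], [0.6327842856209155, -0.14300031967256072], [0.7336757077029332, -0.19199138187485176], [0.7030477036799994, -0.25324742958105795]] [ 0.6686 -0.1965  0.022 ]
6.0333 [ 0.6123 -0.1645  0.1571] 9.558722823858261 [ 0.7483  0.0516 -1.2251] [[-0.8474  0.531  -0.0028]
 [ 0.531   0.8474  0.0011]
 [ 0.0029 -0.0005 -1.    ]]
```

View pics/c2.png

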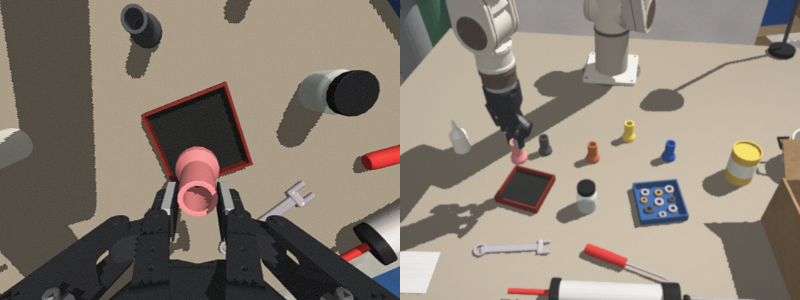

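The nozzle hangs upright over the tray centre, with tool and tray agreeing to about 2 mm. I'll lower it now.

Emit:
move_arm([
  [0.318,1,0,10,0,0,0],
  [0.318,0,0,20,0,0,0],
  [0.318,0,0,25,0,0,0],
  [0.318,0,0,25,0,0,0],
  [0.318,0,0,15,0,0,0],
  [0.318,0,0,8,0,0,0],
  [0.318,0,0,4,0,0,0],
  [0.318,0,0,0,0,0,0],
  [0.318,0,0,0,0,0,0],
])

```text
clock: 6.93
eef_pos: [0.6132, -0.1638, 0.0527]
tool_rot: [0.276, 0.961, 0.0, 0.001]
ft_force: [0.7, -0.7, -1.5]
grip_width: 0.0274
grasp_force: 9.5
```

Emit:
move_arm([
  [0.318,0,0,1.5,0,0,0],
  [0.318,0,0,1,0,0,0],
  [0.318,0,0,0,0,0,0],
  [0.318,0,0,0,0,0,0],
])

```text
clock: 7.27
eef_pos: [0.6128, -0.164, 0.0498]
tool_rot: [0.276, 0.961, -0.0, 0.001]
ft_force: [0.4, 0.6, -1.8]
grip_width: 0.0273
grasp_force: 9.5
```

Emit:
move_arm([
  [0.318,0,0,2,0,0,0],
  [0.318,0,0,1,0,0,0],
  [0.318,0,0,1,0,0,0],
  [0.318,0,0,0,0,0,0],
  [0.318,0,0,0,0,0,0],
])

```text
clock: 7.68
eef_pos: [0.6123, -0.1638, 0.045]
tool_rot: [0.276, 0.961, 0.0, -0.0]
ft_force: [-0.3, -0.1, -1.3]
grip_width: 0.0272
grasp_force: 9.5
```

Emit:
move_arm([
  [0.318,0,0,0.7,0,0,0],
  [0.318,0,0,0,0,0,0],
  [0.318,0,0,0,0,0,0],
])

```text
clock: 7.93
eef_pos: [0.6124, -0.1638, 0.0445]
tool_rot: [0.276, 0.961, -0.0, -0.0]
ft_force: [0.0, -0.4, -0.2]
grip_width: 0.0273
grasp_force: 9.5
```

Emit:
move_arm([
  [0.318,0,0,0.6,0,0,0],
  [0.318,0,0,0,0,0,0],
  [0.318,0,0,0,0,0,0],
])

```text
clock: 8.18
eef_pos: [0.6126, -0.1639, 0.0441]
tool_rot: [0.276, 0.961, 0.0, 0.0]
ft_force: [-1.1, -0.9, -1.4]
grip_width: 0.0272
grasp_force: 9.6
```

Emit:
move_arm([
  [0.318,0,0,0.6,0,0,0],
  [0.318,0,0,0,0,0,0],
  [0.318,0,0,0,0,0,0],
])

```text
clock: 8.43
eef_pos: [0.6127, -0.164, 0.044]
tool_rot: [0.276, 0.961, -0.0, 0.0]
ft_force: [-0.9, 0.4, 3.7]
grip_width: 0.0272
grasp_force: 9.9
```

Emit:
move_arm([
  [0.318,0,0,0.4,0,0,0],
  [0.318,0,0,0,0,0,0],
  [0.318,0,0,0,0,0,0],
])

```text
clock: 8.68
eef_pos: [0.6128, -0.1641, 0.044]
tool_rot: [0.276, 0.961, -0.0, 0.001]
ft_force: [-1.8, -0.7, 6.8]
grip_width: 0.0274
grasp_force: 10.0
```

The mat is carrying the nozzle (about 8 N). I'll open slowly, then rise.

Emit:
move_arm([
  [0.322,0,0,0,0,0,0],
  [0.326,0,0,0,0,0,0],
  [0.335,0,0,0,0,0,0],
  [0.36,0,0,0,0,0,0],
  [0.42,0,0,0,0,0,0],
  [0.5,0,0,0,0,0,0],
  [0.55,0,0,0,0,0,0],
  [0.55,0,0,0,0,0,0],
])

```text
clock: 9.35
eef_pos: [0.6124, -0.1637, 0.0427]
tool_rot: [0.276, 0.961, 0.0, -0.0]
ft_force: [0.8, 1.5, -0.8]
grip_width: 0.0469
grasp_force: 0.0
```

Emit:
move_arm([
  [0.55,0,0,-5,0,0,0],
  [0.55,0,0,-15,0,0,0],
  [0.55,0,0,-25,0,0,0],
  [0.55,0,0,-30,0,0,0],
  [0.55,0,0,-30,0,0,0],
  [0.55,0,0,-20,0,0,0],
  [0.55,0,0,0,0,0,0],
  [0.55,0,0,0,0,0,0],
])

```text
clock: 10.02
eef_pos: [0.6136, -0.1641, 0.1701]
tool_rot: [0.276, 0.961, 0.0, 0.002]
ft_force: [-0.2, 0.5, -0.9]
grip_width: 0.047
grasp_force: 0.0
```

Run:
```python
from h import *
a=bot.camera("wrist"); b=bot.camera("scene")
for d in bot.outline_of("ceramic_nozzle","wrist")[:1]:
    m=d["pixels"]; print(d["conf"],d["rect"],fit("wrist",m,[.613,-.164],.008))
print(bot.get_obs()["clock"],bot.get_obs()["eef_pos"])
cv2.imwrite("pics/c3.png",np.hstack([cv2.resize(a,(400,300)),cv2.resize(b[150:330,60:300],(400,300))]))
```

```text
0.56 [256.3, 167.5, 38.0, 50.0] (array([ 0.6075267 , -0.16147738]), np.float64(0.0638997671820959))
10.1667 [ 0.61142473 -0.16358531  0.16633641]
```

View pics/c3.png

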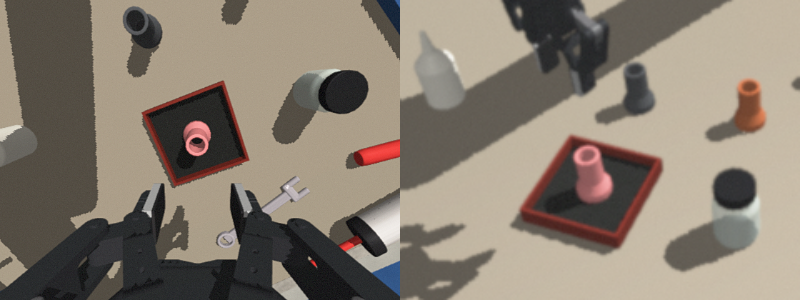

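The pink nozzle stands upright on the mat at (197,138) in the left half of the picture. The gripper is clear, and copper and steel are still standing where they were.

```bash
python3 -c "
from workcell import bot
print(bot.job_done())"
```

```text
the job is handed in; nothing more can be done
None
```

The pink ceramic nozzle stands upright near the centre of the black mat in the red tray. It was gripped at about 10 N and set down with about 8 N of contact; the copper and steel nozzles were left untouched, and the job was handed in at about 10 s.

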